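Fetch the collar from behind the capped tubes

TASK

Get the brass collar out to the welding turntable: first clear all three capped tubes out of the tray and stand them on the green mat, then lift out the collar and stand it, foot down, in the middle of the turntable's white circle, and then put every tube back upright on the very pad it came from. Do not knock a tube or the collar over, leave the collar where it is until all the tubes are on the mat and the tubes on the mat until the collar is in place, and leave the tape measure, the screwdriver and the bent tube where they lie.

Things in the scene. Friction and masses are not known exactly. Their poses are not given: they have to be found in the camera images.
- tube_yellow: Short stainless tube standing upright with a yellow plastic cap on top: 38 mm outside diameter, 120 mm tall (the cap is 41 mm across and covers the top 12 mm), about 0.22 kg. Origin at the centre of its underside, z along the tube, up. At the start it stands on one of the three black pads of the tray; which tube is on which pad changes.
- tube_red: Short stainless tube standing upright with a red plastic cap on top: 38 mm outside diameter, 120 mm tall (the cap is 41 mm across and covers the top 12 mm), about 0.22 kg. Origin at the centre of its underside, z along the tube, up. At the start it stands on one of the three black pads of the tray; which tube is on which pad changes.
- tube_blue: Short stainless tube standing upright with a blue plastic cap on top: 38 mm outside diameter, 120 mm tall (the cap is 41 mm across and covers the top 12 mm), about 0.22 kg. Origin at the centre of its underside, z along the tube, up. At the start it stands on one of the three black pads of the tray; which tube is on which pad changes.
- collar: Brass flanged collar standing upright at the back of the tray, walled in by the three taller tubes: a foot flange 56 mm across and 8 mm thick, above it a plain round neck 40 mm in diameter, 50 mm tall in all, with a dark bore spot on top, about 0.3 kg. Origin at the centre of its underside, z up.
- tray: Fixed grey stock tray, 170 mm (its x) by 200 mm (its y), floor 6 mm above the bench, rim 12 mm above the bench and 4 mm thick. Three flat round black pads, 54 mm across and level with the floor, are centred in the tray's frame at (-35, 0), (30, 65) and (30, -65) mm; one tube stands on each, within about 5 mm of its centre. The collar stands near (30, 0) mm. Origin at the centre of the underside, z up. It is turned up to 0.3 rad either way.
- mat: Fixed flat green bench mat, 260 mm (its x) by 160 mm (its y), 4 mm thick, empty at the start: the side area for the tubes. It lies either to the left or to the right of the tray. Origin at the centre of its underside, z up. It is turned up to 0.2 rad either way.
- turntable: Fixed low round welding turntable, a dark steel disc 110 mm in diameter whose flat top is 28 mm above the bench, with a thin white circle of 68 mm outside diameter painted round its centre. It does not turn. It stands on the side of the tray opposite to the mat. Origin at the centre of its underside, z up.
- tape_measure: Bystander: yellow and black tape measure, 70 x 38 x 62 mm tall, standing beyond the tray. Origin at the centre of its underside.
- screwdriver: Bystander: screwdriver about 190 mm long lying across in front of the tray, on the robot's side, long axis x, blue handle to its -x. Origin at its underside near the middle.
- elbow: Bystander: polished bent tube, 26 mm thick, about 90 mm across, lying beyond the tray. Origin at bench height near its bend.

How it is judged:
By the outcome, as a careful person would: the job done as asked, in the order asked, and still so for the second after the job is handed in, with the robot touching nothing.
It also fails if it takes over 134 s, if anything falls off the work surface, if the arm or the gripper's body presses on something with over 40 N, if the wrist force passes 120 N, or if a joint passes its speed limit or range.

ROBOT

A 6-joint arm with a two-finger parallel gripper is mounted at the origin on the work surface. World frame = base frame: x ahead of the robot, y to its left, z up, the work surface at z = 0. Lengths are in m, angles in rad, forces in N, time in s.
With the tool pointing down it reaches from about 0.35 to 0.975 m from the base axis. Payload 17.4 kg.
Tool frame: the origin (TCP) lies on the centre line of the jaws, within the pads' length; the fingertips stand arm.finger_overhang ahead of it and the grasp point (between the pads) lies 8 mm behind it (arm.finger_overhang is the distance from the TCP to the fingertips, in m); z points along the fingers, y is the line along which they close (so a half turn about z gives the same grasp; the last joint's range is limited). The gripper opens to 85 mm and grips with 20 to 120 N. Pads are 22 mm wide; open, the fingers measure 114 mm over their backs; the gripper's body (76 mm by 85 mm) begins 54 mm behind the grasp point. The pads swing forward as they close: fully open they stand 13 mm farther back than shut.
Start: joints at [-1.308, 0.116, 1.442, -0, 1.584, -0.038], TCP at [0.2, -0.645, 0.242] pointing down, gripper open.
Joint ranges: [-2.83, 2.83], [-0.83, 2.19], [0.07, 2.5], [-1.14, 4.28], [0.01, 3], [-2.97, 2.97]. Speed limits (rad/s): [1.89, 1.89, 2.22, 3.14, 3.14, 3.14].

INTERFACE

Orientations are given as a unit quaternion [x, y, z, w].
In Python, from station import arm, camera, camera_params gives the robot as it stands.
- The arm moves only by the tool send_rows, never from a script. Its argument "targets" is a list of rows, each a list of 7 numbers: the finger opening in m, from 0 to 0.0854, then the shift along the tool's x, y, z in m, then the turn, a rotation vector about the tool's x, y, z in degrees. In form: [[gripper, dx, dy, dz, wx, wy, wz], ...]. A call has 1 to 20 rows; each row shifts and turns the commanded pose from where the row before left it, along the tool's axes as they then stand; what a row does not reach is not made up. A row lasts 1/12 s, in which the tool goes at most 41.7 mm and 7.16 degrees, less where a joint would pass 70% of its speed; a pose out of reach is approached as far as the arm can. A call with a gripper value outside its range is refused whole. The fingers move at their own pace and stop on an object; "newtons" is the grip in N (left out, the last holds). Time passes only in rows, so rows that do not move let the fingers close. It gives the time, the measured TCP pose, the force, the opening and the grip force at its end, in the units of the state.
- arm.state(): the state, without advancing time (a new reading comes with each control period).
- camera(name): name is "side" or "top"; returns (picture, depth): 400x640x3 uint8, red, green, blue; 400x640 float32, m along the optical axis (not along the pixel's ray), 0 where there is no reading.
- camera_params(name): a dict with "fx", "fy", "cx", "cy" (pixels), "T" (4x4, takes a point from camera to world coordinates). Camera axes: x right, y down, z forward; pixel columns grow to the right and rows downward; lengths in m; the calibration is good to about 2 mm. A picture is of the moment at which its call begins. camera_params takes no time and is no camera call.
- arm.close_job(): hands the job in; it is judged then, once.
The state is a dict: "clock": time; "joint_positions": joint angles; "qd": joint speeds; "tau": joint torques, N m; "position": TCP position; "eef_rot": TCP orientation; "ft_force": force on the tool from outside, world axes, zero at the start; "wrist_torque": the same for the moment, N m; "gripper_width": finger opening in m; "grasp_force": force on a finger pad.
Only numpy, scipy, OpenCV 4.12 (cv2) and the standard library are available. Lean on these libraries where they do the work, as an engineer would, in place of code of your own. Each camera call takes 0.05 s, during which the arm holds its last target. There are 200 camera calls.

## Working session

There is one attempt and no reset: what is moved stays moved. The work goes in short steps, Python scripts to look and compute and a tool call to move; the robot and the scene stay as the last step left them, time stands still between calls to the robot, and variables do not carry over. Pictures are saved under pics/ and viewed, at most 14 in all, crops included, and the job is handed in when it is done.

Besides the shell and the picture viewer there is one more tool, called after "Request:" in YAML: its name, and indented under it one key for each argument. send_rows: Moves the arm, as the interface text tells. Its arguments: {"type":"object","properties":{"targets":{"type":"array","items":{"type":"array","items":{"type":"number"}}},"newtons":{"type":"number"}},"required":["targets"]}

```bash
mkdir -p pics
python3 - <<'E'
from station import arm,camera,camera_params
import cv2,numpy as np
for n in ("top","side"):
    p,d=camera(n); cv2.imwrite(f"pics/{n}0.png",p[:,:,::-1]); np.save(f"{n}0.npy",d); P=camera_params(n); print(n,P["fx"],P["fy"],P["cx"],P["cy"]);print(np.round(P["T"],4))
s=arm.state(); print(s, arm.finger_overhang)
E
```

```text
top 365.85996989863474 365.85996989863474 317.99633140609865 198.4161191562287
[[ 0.0271 -0.9946  0.1003  0.4975]
 [-0.9995 -0.0285 -0.0119 -0.0068]
 [ 0.0147 -0.1    -0.9949  0.9723]
 [ 0.      0.      0.      1.    ]]
side 507.4283080944196 507.4283080944196 315.7035050268931 191.2487981105282
[[ 0.9895 -0.0726  0.1251  0.444 ]
 [-0.1438 -0.587   0.7967 -0.8563]
 [ 0.0156 -0.8063 -0.5913  0.6858]
 [ 0.      0.      0.      1.    ]]
{'clock': 0.1, 'joint_positions': array([-1.30780992e+00,  1.16433732e-01,  1.44221488e+00,  1.48495841e-05,
        1.58399663e+00, -3.78065420e-02]), 'qd': array([-0.00031388, -0.00184686, -0.00019285,  0.00048877, -0.00022396,
        0.00089128]), 'tau': array([ 2.57068976e-03, -7.33662415e+01, -6.33786464e+01, -1.02601985e-04,
        5.31402227e-03, -6.78625199e-06]), 'position': array([ 0.19993583, -0.64453754,  0.24162868]), 'eef_rot': array([ 9.88711601e-01,  1.49830214e-01, -5.17535045e-05, -5.23799412e-04]), 'ft_force': array([ 0.54676225, -0.420936  , -0.07737337]), 'wrist_torque': array([ 0.03668118, -0.0090384 ,  0.02200204]), 'grasp_force': 0.0, 'gripper_width': 0.08587956266748181} 0.011
```

View pics/top0.png

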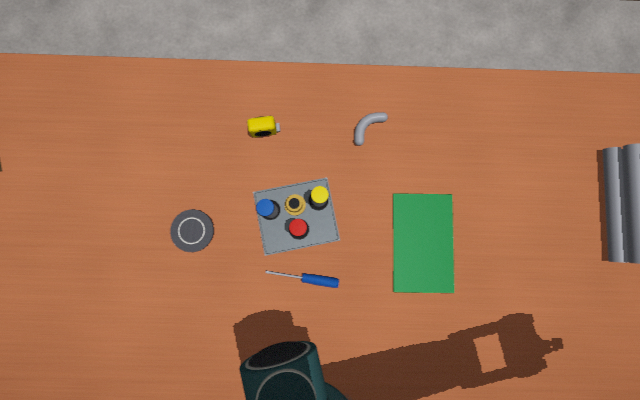

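View pics/side0.png

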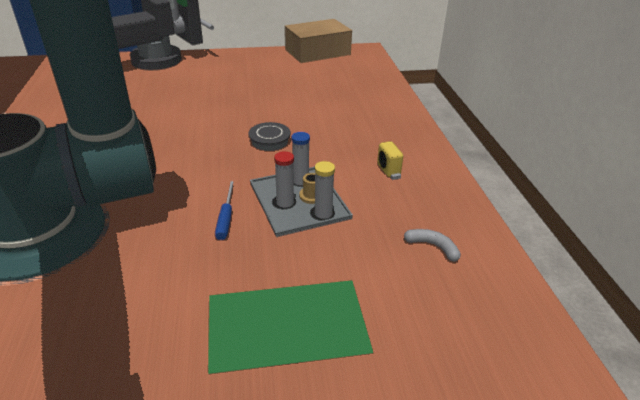

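Top view: caps are blue (266,207), yellow (319,195) and red (298,227). The collar is at (295,204), the turntable at (192,231) on the left, and the mat spans (393–453, 194–292). The side view agrees. Next I'll measure.

```bash
cat > h.py <<'E'
import cv2,numpy as np
from station import arm,camera,camera_params
HSV={'yellow':((22,120,90),(34,255,255)),'red':((172,150,80),(180,255,255)),'blue':((105,150,70),(122,255,255)),'green':((50,120,40),(80,255,255))}
def ray(n,uv,z):
    P=camera_params(n);T=P["T"];uv=np.atleast_2d(uv).astype(float)
    d=np.c_[(uv[:,0]-P["cx"])/P["fx"],(uv[:,1]-P["cy"])/P["fy"],np.ones(len(uv))]@T[:3,:3].T
    return (T[:3,3]+d*((z-T[2,3])/d[:,2])[:,None])[:,:2]
def mask(p,c):
    h=cv2.cvtColor(p,cv2.COLOR_RGB2HSV);m=cv2.inRange(h,*HSV[c])
    if c=='red': m|=cv2.inRange(h,(0,200,80),(4,255,255))
    return m
def blobs(m,amin=30):
    cs,_=cv2.findContours(m,cv2.RETR_EXTERNAL,cv2.CHAIN_APPROX_NONE)
    return [c for c in sorted(cs,key=cv2.contourArea,reverse=True) if cv2.contourArea(c)>=amin]
def mid(c):
    M=cv2.moments(c);return np.array([M['m10'],M['m01']])/M['m00']
E
python3 - <<'E'
from h import *
np.set_printoptions(precision=4,suppress=True)
for n in ("top","side"):
    p=cv2.imread(f"pics/{n}0.png")[:,:,::-1].copy(); D=np.load(f"{n}0.npy")
    print("==",n)
    for c in ('yellow','red','blue'):
        for b in blobs(mask(p,c))[:3]:
            m=mid(b);print(c,m,cv2.contourArea(b),ray(n,m,.122)[0])
    g=blobs(mask(p,'green'))[0];w=ray(n,g[:,0],.004).astype(np.float32);print('mat',cv2.minAreaRect(w),ray(n,mid(g),.004)[0])
    h=cv2.cvtColor(p,cv2.COLOR_RGB2HSV)
    if n=="top":
        # tray: low saturation, incl. everything on it
        roi=np.zeros(h.shape[:2],np.uint8);roi[170:262,240:350]=255
        t=cv2.inRange(h,(0,0,60),(180,75,200))&roi;b=blobs(t)[0];w=ray(n,b[:,0],.012).astype(np.float32);r=cv2.minAreaRect(w);print('tray',r,cv2.boxPoints(r))
        roi[:]=0;roi[200:262,160:225]=255
        t=cv2.inRange(h,(0,0,0),(180,90,255))&roi;b=blobs(t)[0];e=cv2.fitEllipse(b);print('tt',e,ray(n,e[0],.026),ray(n,b[:,0],.028).ptp(0) if hasattr(b,'ptp') else np.ptp(ray(n,b[:,0],.028),0))
        t=cv2.inRange(h,(0,0,140),(180,60,255))&roi
        for b in blobs(t,20)[:3]:
            e=cv2.fitEllipse(b);print('ring',e,ray(n,e[0],.028),np.ptp(ray(n,b[:,0],.028),0))
        roi[:]=0;roi[190:218,282:308]=255
        t=cv2.inRange(h,(12,110,60),(24,255,255))&roi
        for b in blobs(t,10)[:3]: e=cv2.fitEllipse(b);print('collar',e,ray(n,e[0],.05),ray(n,e[0],.008))
E
```

```text
== top
yellow [261.2495 124.5551] 385.5 [0.7559 0.1228]
yellow [319.2973 194.3446] 222.0 [ 0.5929 -0.0197]
yellow [295.195  203.0778] 212.0 [0.5708 0.0359]
blue [320.2372 279.9763] 274.0 [ 0.3961 -0.0272]
blue [264.7729 207.0163] 215.0 [0.5596 0.1062]
mat ((0.48682278394699097, -0.29836151003837585), (0.25737911462783813, 0.1569337695837021), 1.2358410358428955) [ 0.4852 -0.298 ]
tray ((0.547440767288208, 0.038459837436676025), (0.17048002779483795, 0.20085924863815308), 13.008439064025879) [[ 0.4418  0.1171]
 [ 0.487  -0.0786]
 [ 0.6531 -0.0402]
 [ 0.6079  0.1555]]
tt ((191.5458984375, 230.3210906982422), (41.439735412597656, 43.062740325927734), 56.77589797973633) [[0.5014 0.3038]] [0.1075 0.1101]
ring ((190.99928283691406, 230.28067016601562), (25.777721405029297, 26.58856201171875), 56.5025520324707) [[0.5015 0.3045]] [0.0667 0.0673]
collar ((294.5721130371094, 204.4552459716797), (19.60883331298828, 20.018735885620117), 56.162593841552734) [[0.5735 0.0409]] [[0.5769 0.0431]]
== side
yellow [391.5928 157.5949] 460.0 [0.7366 0.0011]
yellow [324.3156 168.4203] 207.0 [ 0.5915 -0.0221]
blue [223.2974 221.5529] 310.5 [ 0.3918 -0.1646]
blue [300.2531 137.8407] 135.0 [0.5581 0.1036]
mat ((0.48628973960876465, -0.2997353971004486), (0.2558744251728058, 0.1564091444015503), 0.6410708427429199) [ 0.4828 -0.3075]
```

Run:
```python
import cv2
a=cv2.imread("pics/top0.png")[165:265,160:350];b=cv2.imread("pics/side0.png")[110:240,230:360]
cv2.imwrite("pics/c0.png",cv2.resize(a,None,fx=4,fy=4,interpolation=cv2.INTER_CUBIC))
```

```text
(no output)
```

View pics/c0.png

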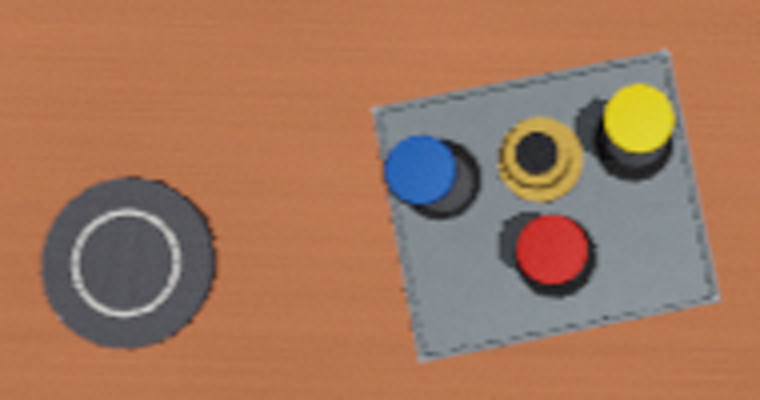

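The crop shows each tube on its own pad: yellow at tray (30,-65), blue at (30,65), red at (-35,0). The measured sizes match the given ones: tray 170×201 mm, mat 257×157 mm, ring 67 mm. The tray yaw is 13°. I'll turn the tool to line up with the world axes and head for yellow.

Request:
send_rows:
  targets:
    - [0.085,0,0,0,0,0,5.744]
    - [0.085,0,0,0,0,0,5.744]
    - [0.085,0,0,0,0,0,5.744]
    - [0.085,0.02,-0.032,0,0,0,0]
    - [0.085,0.02,-0.032,0,0,0,0]
    - [0.085,0.02,-0.032,0,0,0,0]
    - [0.085,0.02,-0.032,0,0,0,0]
    - [0.085,0.02,-0.032,0,0,0,0]
    - [0.085,0.02,-0.032,0,0,0,0]
    - [0.085,0.02,-0.032,0,0,0,0]
    - [0.085,0.02,-0.032,0,0,0,0]
    - [0.085,0.02,-0.032,0,0,0,0]
    - [0.085,0.02,-0.032,0,0,0,0]
    - [0.085,0.02,-0.032,0,0,0,0]
    - [0.085,0.02,-0.032,0,0,0,0]
    - [0.085,0.02,-0.032,0,0,0,0]
    - [0.085,0.02,-0.032,0,0,0,0]
    - [0.085,0.02,-0.032,0,0,0,0]
    - [0.085,0.02,-0.032,0,0,0,0]
    - [0.085,0,0,0,0,0,0]
  newtons: 50

```text
clock: 1.77
position: [0.522, -0.1281, 0.2418]
eef_rot: [1.0, 0.002, -0.0, -0.001]
ft_force: [0.6, -0.4, 0.9]
gripper_width: 0.0852
grasp_force: 0.0
```

Run:
```python
from h import *
s=arm.state();print(s['clock'],s['position'],s['eef_rot'],s['joint_positions'])
for n,r in(("top",(210,245,283,313)),("side",(145,172,270,300))):
    p=cv2.imread(f"pics/{n}0.png")[:,:,::-1].astype(int);m=((p[...,0]>110)&(p[...,1]<70)&(p[...,2]<70)).astype(np.uint8)*255
    k=np.zeros_like(m);k[r[0]:r[1],r[2]:r[3]]=255
    b=blobs(m&k)[0];print(n,mid(b),cv2.contourArea(b),ray(n,mid(b),.122))
```

```text
1.7667 [ 0.52198883 -0.12805863  0.24180201] [ 9.99997670e-01  2.01375237e-03 -7.49832636e-05 -7.74495406e-04] [-2.88787546e-01 -1.85541223e-01  1.73622456e+00  1.44126602e-03
  1.59149709e+00  1.27801068e+00]
top [297.53377877 226.85597624] 224.5 [[0.51569864 0.02862044]]
side [283.56654888 156.51707892] 141.5 [[0.51472025 0.03194772]]
```

Request:
send_rows:
  targets:
    - [0.085,0.0175,-0.0268,0,0,0,0]
    - [0.085,0.0175,-0.0268,0,0,0,0]
    - [0.085,0.0175,-0.0268,0,0,0,0]
    - [0.085,0.0175,-0.0268,0,0,0,0]
    - [0.085,0,0,0,0,0,0]
    - [0.085,0,0,0.031,0,0,0]
    - [0.085,0,0,0.031,0,0,0]
    - [0.085,0,0,0.031,0,0,0]
    - [0.085,0,0,0.031,0,0,0]
    - [0.085,0,0,0.031,0,0,0]
    - [0.085,0,0,0,0,0,0]

```text
clock: 2.68
position: [0.5869, -0.0256, 0.0808]
eef_rot: [1.0, -0.0, -0.004, -0.0]
ft_force: [-0.6, 0.9, -1.3]
gripper_width: 0.0849
grasp_force: 0.0
```

Run:
```python
from h import *
a,_=camera("side");b,_=camera("top")
cv2.imwrite("pics/g1.png",np.hstack([cv2.resize(a[60:260,200:400],None,fx=2,fy=2),cv2.resize(b[120:320,220:420],None,fx=2,fy=2)])[:,:,::-1])
```

```text
(no output)
```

View pics/g1.png

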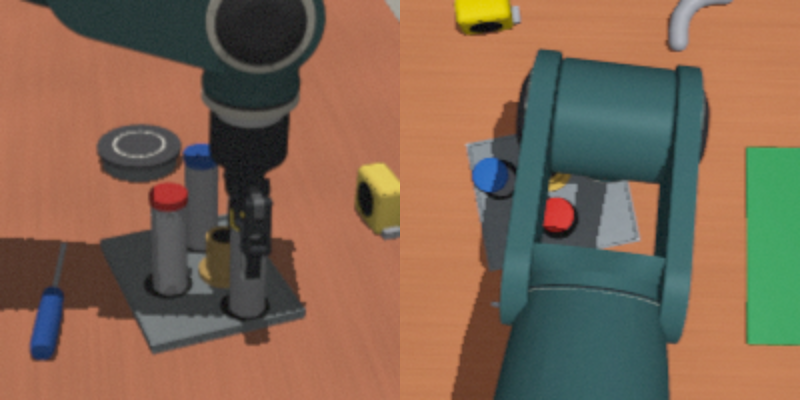

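The fingers straddle the yellow tube, and the collar and other tubes are clear. I'll trim the position and close.

Request:
send_rows:
  targets:
    - [0.085,0.004,-0.004,-0.004,0,0,0]
    - [0.02,0,0,0,0,0,0]
    - [0.02,0,0,0,0,0,0]
    - [0.02,0,0,0,0,0,0]
    - [0.02,0,0,0,0,0,0]
    - [0.02,0,0,0,0,0,0]
    - [0.02,0,0,0,0,0,0]
    - [0.02,0,0,0,0,0,0]
  newtons: 50

```text
clock: 3.45
position: [0.5944, -0.0215, 0.0923]
eef_rot: [1.0, 0.0, 0.001, 0.0]
ft_force: [-0.1, 0.4, 6.6]
gripper_width: 0.039
grasp_force: 49.3
```

Request:
send_rows:
  targets:
    - [0.02,0,0,-0.012,0,0,0]
    - [0.02,0,0,-0.02,0,0,0]
    - [0.02,0,0,-0.03,0,0,0]
    - [0.02,0,0,-0.02,0,0,0]
    - [0.02,-0.003,0.02,0,0,0,0]
    - [0.02,-0.003,0.03,0,0,0,0]
    - [0.02,-0.004,0.035,0,0,0,0]
    - [0.02,-0.004,0.035,0,0,0,0]
    - [0.02,-0.004,0.035,0,0,0,0]
    - [0.02,-0.004,0.035,0,0,0,0]
    - [0.02,-0.004,0.035,0,0,0,0]
    - [0.02,-0.003,0.03,0,0,0,0]
    - [0.02,0,0.02,0,0,0,0]
    - [0.02,0,0,0.02,0,0,0]
    - [0.02,0,0,0.02,0,0,0]
    - [0.02,0,0,0.02,0,0,0]
    - [0.02,0,0,0.01,0,0,0]
    - [0.02,0,0,0,0,0,0]
    - [0.02,0,0,0,0,0,0]
    - [0.02,0,0,0,0,0,0]

```text
clock: 5.12
position: [0.5655, -0.2966, 0.105]
eef_rot: [1.0, 0.0, 0.001, 0.0]
ft_force: [-0.6, 0.0, -2.0]
gripper_width: 0.0388
grasp_force: 50.8
```

Request:
send_rows:
  targets:
    - [0.02,0,0,0.005,0,0,0]
    - [0.02,0,0,0.005,0,0,0]
    - [0.02,0,0,0.0045,0,0,0]
    - [0.02,0,0,0,0,0,0]
    - [0.02,0,0,0,0,0,0]
    - [0.045,0,0,0,0,0,0]
    - [0.06,0,0,0,0,0,0]
    - [0.075,0,0,0,0,0,0]
    - [0.085,0,0,0,0,0,0]
    - [0.085,0,0,0,0,0,0]
    - [0.085,0,0,-0.02,0,0,0]
    - [0.085,0,0,-0.03,0,0,0]
    - [0.085,0,0,-0.03,0,0,0]
    - [0.085,0,0,-0.02,0,0,0]
    - [0.085,0,0,0,0,0,0]

```text
clock: 6.37
position: [0.5662, -0.2972, 0.1942]
eef_rot: [1.0, 0.0, 0.003, 0.002]
ft_force: [0.5, -0.5, -0.3]
gripper_width: 0.0853
grasp_force: 0.0
```

Run:
```python
from h import *
a,_=camera("side");b,_=camera("top")
cv2.imwrite("pics/g2.png",np.hstack([a[100:400,180:480],b[120:420,220:520]])[:,:,::-1])
for c in ['yellow']:
  for x in blobs(mask(a,c)): print(ray("side",mid(x),.12))
```

```text
Traceback (most recent call last):
ValueError: all the input array dimensions except for the concatenation axis must match exactly, but along dimension 0, the array at index 0 has size 300 and the array at index 1 has size 280
```

Run:
```python
from h import *
a,_=camera("side")
cv2.imwrite("pics/g3.png",a[90:390,180:480,::-1])
for x in blobs(mask(a,'yellow')): print(mid(x),ray("side",mid(x),.118))
```

```text
[391.49821173 157.63805436] [[0.73842961 0.00701528]]
[333.74109644 267.17647059] [[ 0.56323192 -0.29446372]]
```

View pics/g3.png

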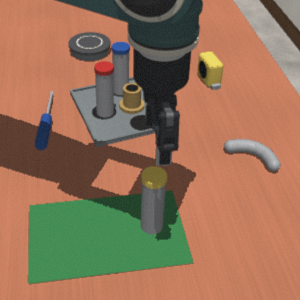

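Yellow stands upright on the mat at (0.563,-0.295). Next is red.

Request:
send_rows:
  targets:
    - [0.085,-0.003,-0.02,0,0,0,0]
    - [0.085,-0.005,-0.03,0,0,0,0]
    - [0.085,-0.006,-0.037,0,0,0,0]
    - [0.085,-0.006,-0.037,0,0,0,0]
    - [0.085,-0.006,-0.037,0,0,0,0]
    - [0.085,-0.006,-0.037,0,0,0,0]
    - [0.085,-0.006,-0.037,0,0,0,0]
    - [0.085,-0.006,-0.037,0,0,0,0]
    - [0.085,-0.004,-0.03,0,0,0,0]
    - [0.085,-0.003,-0.025,0,0,0,0]
    - [0.085,0,0,0,0,0,0]
    - [0.085,0,0,0,0,0,0]
    - [0.085,0,0,0.02,0,0,0]
    - [0.085,0,0,0.03,0,0,0]
    - [0.085,0,0,0.03,0,0,0]
    - [0.085,0,0,0.02,0,0,0]
    - [0.085,0,0,0,0,0,0]
    - [0.085,0,0,0,0,0,0]

```text
clock: 8.02
position: [0.5135, 0.0296, 0.0879]
eef_rot: [1.0, -0.0, -0.001, 0.0]
ft_force: [-0.3, -1.2, 1.5]
gripper_width: 0.0847
grasp_force: 0.0
```

Request:
send_rows:
  targets:
    - [0.06,0.0015,0,0,0,0,0]
    - [0.02,0,0,0,0,0,0]
    - [0.02,0,0,0,0,0,0]
    - [0.02,0,0,0,0,0,0]
    - [0.02,0,0,0,0,0,0]
    - [0.02,0,0,0,0,0,0]
    - [0.02,0,0,0,0,0,0]

```text
clock: 8.6
position: [0.5161, 0.0305, 0.0902]
eef_rot: [1.0, 0.0, 0.001, 0.0]
ft_force: [-0.0, -0.8, 5.2]
gripper_width: 0.0385
grasp_force: 49.3
```

Request:
send_rows:
  targets:
    - [0.02,0,0,-0.012,0,0,0]
    - [0.02,0,0,-0.02,0,0,0]
    - [0.02,0,0,-0.03,0,0,0]
    - [0.02,0,0,-0.02,0,0,0]
    - [0.02,-0.003,0.0225,0,0,0,0]
    - [0.02,-0.003,0.03,0,0,0,0]
    - [0.02,-0.004,0.037,0,0,0,0]
    - [0.02,-0.004,0.037,0,0,0,0]
    - [0.02,-0.004,0.037,0,0,0,0]
    - [0.02,-0.004,0.037,0,0,0,0]
    - [0.02,-0.004,0.037,0,0,0,0]
    - [0.02,-0.003,0.037,0,0,0,0]
    - [0.02,-0.002,0.03,0,0,0,0]
    - [0.02,0,0.024,0,0,0,0]
    - [0.02,0,0,0.02,0,0,0]
    - [0.02,0,0,0.03,0,0,0]
    - [0.02,0,0,0.02,0,0,0]
    - [0.02,0,0,0,0,0,0]
    - [0.02,0,0,0,0,0,0]
    - [0.02,0,0,0,0,0,0]

```text
clock: 10.27
position: [0.4851, -0.2982, 0.1029]
eef_rot: [1.0, 0.0, 0.001, 0.001]
ft_force: [1.1, 0.3, -2.5]
gripper_width: 0.0386
grasp_force: 51.2
```

Request:
send_rows:
  targets:
    - [0.02,0,0,0.005,0,0,0]
    - [0.02,0,0,0.005,0,0,0]
    - [0.02,0,0,0.0043,0,0,0]
    - [0.02,0,0,0,0,0,0]
    - [0.02,0,0,0,0,0,0]
    - [0.045,0,0,0,0,0,0]
    - [0.06,0,0,0,0,0,0]
    - [0.075,0,0,0,0,0,0]
    - [0.085,0,0,0,0,0,0]
    - [0.085,0,0,0,0,0,0]
    - [0.085,0,0,-0.02,0,0,0]
    - [0.085,0,0,-0.03,0,0,0]
    - [0.085,0,0,-0.03,0,0,0]
    - [0.085,0,0,-0.02,0,0,0]
    - [0.085,0,0,0,0,0,0]

```text
clock: 11.52
position: [0.4856, -0.2987, 0.1914]
eef_rot: [1.0, 0.0, 0.003, 0.002]
ft_force: [0.3, 1.0, 1.4]
gripper_width: 0.0853
grasp_force: 0.0
```

Request:
send_rows:
  targets:
    - [0.085,0.004,-0.02,0,0,0,0]
    - [0.085,0.006,-0.03,0,0,0,0]
    - [0.085,0.0065,-0.0375,0,0,0,0]
    - [0.085,0.0065,-0.0375,0,0,0,0]
    - [0.085,0.0065,-0.0375,0,0,0,0]
    - [0.085,0.0065,-0.0375,0,0,0,0]
    - [0.085,0.0065,-0.0375,0,0,0,0]
    - [0.085,0.0065,-0.0375,0,0,0,0]
    - [0.085,0.0065,-0.0375,0,0,0,0]
    - [0.085,0.0065,-0.0375,0,0,0,0]
    - [0.085,0.0065,-0.0375,0,0,0,0]
    - [0.085,0.005,-0.016,0,0,0,0]
    - [0.085,0,0,0,0,0,0]
    - [0.085,0,0,0,0,0,0]
    - [0.085,0,0,0.02,0,0,0]
    - [0.085,0,0,0.03,0,0,0]
    - [0.085,0,0,0.03,0,0,0]
    - [0.085,0,0,0.02,0,0,0]
    - [0.085,0,0,0,0,0,0]
    - [0.085,0,0,0,0,0,0]

```text
clock: 13.18
position: [0.5575, 0.1045, 0.0861]
eef_rot: [1.0, -0.001, -0.001, 0.0]
ft_force: [1.4, 0.5, 0.6]
gripper_width: 0.0847
grasp_force: 0.0
```

Request:
send_rows:
  targets:
    - [0.06,0.001,0,-0.001,0,0,0]
    - [0.02,0,0,0,0,0,0]
    - [0.02,0,0,0,0,0,0]
    - [0.02,0,0,0,0,0,0]
    - [0.02,0,0,0,0,0,0]
    - [0.02,0,0,0,0,0,0]
    - [0.02,0,0,0,0,0,0]

```text
clock: 13.77
position: [0.5596, 0.1057, 0.089]
eef_rot: [1.0, 0.0, 0.001, -0.0]
ft_force: [-0.8, 0.3, 7.1]
gripper_width: 0.0381
grasp_force: 49.1
```

Request:
send_rows:
  targets:
    - [0.02,0,0,-0.015,0,0,0]
    - [0.02,0,0,-0.03,0,0,0]
    - [0.02,0,0,-0.035,0,0,0]
    - [0.02,0,0,-0.02,0,0,0]
    - [0.02,-0.008,0.02,0,0,0,0]
    - [0.02,-0.014,0.03,0,0,0,0]
    - [0.02,-0.0155,0.037,0,0,0,0]
    - [0.02,-0.0155,0.037,0,0,0,0]
    - [0.02,-0.0155,0.037,0,0,0,0]
    - [0.02,-0.0155,0.037,0,0,0,0]
    - [0.02,-0.0155,0.037,0,0,0,0]
    - [0.02,-0.0155,0.037,0,0,0,0]
    - [0.02,-0.0155,0.037,0,0,0,0]
    - [0.02,-0.0155,0.037,0,0,0,0]
    - [0.02,-0.0066,0.037,0,0,0,0]
    - [0.02,0,0.0207,0,0,0,0]
    - [0.02,0,0,0.03,0,0,0]
    - [0.02,0,0,0.03,0,0,0]
    - [0.02,0,0,0.02,0,0,0]
    - [0.02,0,0,0,0,0,0]

```text
clock: 15.43
position: [0.4047, -0.2971, 0.1033]
eef_rot: [1.0, -0.0, -0.002, -0.002]
ft_force: [-0.2, -0.1, -3.8]
gripper_width: 0.0381
grasp_force: 51.6
```

Request:
send_rows:
  targets:
    - [0.02,0,0,0,0,0,0]
    - [0.02,0,0,0,0,0,0]

```text
clock: 15.6
position: [0.4069, -0.2985, 0.1093]
eef_rot: [1.0, 0.0, 0.001, 0.001]
ft_force: [1.0, 0.2, -1.3]
gripper_width: 0.0383
grasp_force: 51.5
```

Request:
send_rows:
  targets:
    - [0.02,0,0,0.007,0,0,0]
    - [0.02,0,0,0.007,0,0,0]
    - [0.02,0,0,0.005,0,0,0]
    - [0.02,0,0,0.0025,0,0,0]
    - [0.02,0,0,0,0,0,0]
    - [0.02,0,0,0,0,0,0]
    - [0.045,0,0,0,0,0,0]
    - [0.06,0,0,0,0,0,0]
    - [0.075,0,0,0,0,0,0]
    - [0.085,0,0,0,0,0,0]
    - [0.085,0,0,0,0,0,0]
    - [0.085,0,0,-0.02,0,0,0]
    - [0.085,0,0,-0.03,0,0,0]
    - [0.085,0,0,-0.03,0,0,0]
    - [0.085,0,0,-0.02,0,0,0]
    - [0.085,0,0,0,0,0,0]

```text
clock: 16.93
position: [0.4074, -0.2991, 0.1907]
eef_rot: [1.0, 0.0, 0.002, 0.002]
ft_force: [0.4, 0.1, 1.1]
gripper_width: 0.085
grasp_force: 0.0
```

Run:
```python
from h import *
HSV['brass']=((12,110,60),(24,255,255))
a,_=camera("side");b,_=camera("top")
cv2.imwrite("pics/g4.png",np.hstack([a[90:390,180:480],b[100:400,220:520]])[:,:,::-1])
roi=np.zeros((400,640),np.uint8);roi[185:222,278:312]=255
for x in blobs(mask(b,'brass')&roi,40): e=cv2.fitEllipse(x);print(e,'foot',ray("top",e[0],.012))
roi[:]=0;roi[160:215,290:340]=255
for x in blobs(mask(a,'brass')&roi,40): print(cv2.boundingRect(x),'side mid',ray("side",mid(x),.03))
```

```text
((294.48388671875, 204.4960174560547), (19.648183822631836, 19.771142959594727), 22.498126983642578) foot [[0.57647919 0.04313868]]
(300, 174, 24, 29) side mid [[0.57364825 0.03129812]]
```

View pics/g4.png

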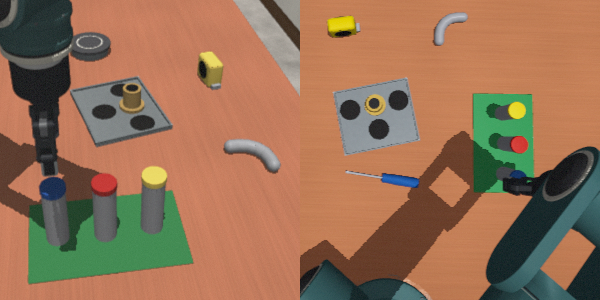

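All three tubes stand upright on the mat, and the collar stands alone at (0.576,0.043). Now for the collar.

Request:
send_rows:
  targets:
    - [0.085,0.01,-0.02,0,0,0,0]
    - [0.085,0.015,-0.03,0,0,0,0]
    - [0.085,0.0165,-0.035,0,0,0,0]
    - [0.085,0.0165,-0.035,0,0,0,0]
    - [0.085,0.0165,-0.035,0,0,0,0]
    - [0.085,0.0165,-0.035,0,0,0,0]
    - [0.085,0.0165,-0.035,0,0,0,0]
    - [0.085,0.0165,-0.035,0,0,0,0]
    - [0.085,0.0165,-0.035,0,0,0,0]
    - [0.085,0.0165,-0.035,0,0,0,0]
    - [0.085,0.0116,-0.0115,0,0,0,0]
    - [0.085,0,0,0,0,0,0]
    - [0.085,0,0,0,0,0,0]
    - [0.085,0,0,0.02,0,0,0]
    - [0.085,0,0,0.03,0,0,0]
    - [0.085,0,0,0.03,0,0,0]
    - [0.085,0,0,0.02,0,0,0]
    - [0.085,0,0,0,0,0,0]
    - [0.085,0,0,0,0,0,0]
    - [0.085,0,0,0,0,0,0]

```text
clock: 18.7
position: [0.5753, 0.0427, 0.0874]
eef_rot: [1.0, -0.0, 0.001, 0.0]
ft_force: [-0.4, -0.0, 0.7]
gripper_width: 0.085
grasp_force: 0.0
```

Request:
send_rows:
  targets:
    - [0.085,0,0,0.015,0,0,0]
    - [0.085,0,0,0.018,0,0,0]
    - [0.085,0,0,0.012,0,0,0]
    - [0.085,0,0,0.006,0,0,0]
    - [0.085,0,0,0.003,0,0,0]
    - [0.085,0,0,0,0,0,0]
    - [0.085,0,0,0,0,0,0]
    - [0.06,0,0,0,0,0,0]
    - [0.02,0,0,0,0,0,0]
    - [0.02,0,0,0,0,0,0]
    - [0.02,0,0,0,0,0,0]
    - [0.02,0,0,0,0,0,0]
    - [0.02,0,0,0,0,0,0]
    - [0.02,0,0,0,0,0,0]

```text
clock: 19.87
position: [0.5752, 0.0434, 0.0326]
eef_rot: [1.0, 0.0, 0.0, -0.0]
ft_force: [-2.0, 1.3, 7.1]
gripper_width: 0.0386
grasp_force: 50.6
```

Request:
send_rows:
  targets:
    - [0.02,0,0,-0.012,0,0,0]
    - [0.02,0,0,-0.025,0,0,0]
    - [0.02,0,0,-0.03,0,0,0]
    - [0.02,0,0,-0.013,0,0,0]
    - [0.02,-0.005,-0.015,0,0,0,0]
    - [0.02,-0.009,-0.027,0,0,0,0]
    - [0.02,-0.0095,-0.033,0,0,0,0]
    - [0.02,-0.0095,-0.033,0,0,0,0]
    - [0.02,-0.0095,-0.033,0,0,0,0]
    - [0.02,-0.0095,-0.033,0,0,0,0]
    - [0.02,-0.0095,-0.033,0,0,0,0]
    - [0.02,-0.0095,-0.033,0,0,0,0]
    - [0.02,-0.004,-0.0208,0,0,0,0]
    - [0.02,0,0,0,0,0,0]
    - [0.02,0,0,0,0,0,0]
    - [0.02,0,0,0.018,0,0,0]
    - [0.02,0,0,0.015,0,0,0]
    - [0.02,0,0,0,0,0,0]
    - [0.02,0,0,0,0,0,0]
    - [0.02,0,0,0,0,0,0]

```text
clock: 21.53
position: [0.5004, 0.3037, 0.0799]
eef_rot: [1.0, -0.0, 0.0, -0.0]
ft_force: [0.1, 0.2, -3.4]
gripper_width: 0.0388
grasp_force: 51.4
```

Run:
```python
from h import *
a,_=camera("side");b,_=camera("top")
cv2.imwrite("pics/g5.png",np.hstack([cv2.resize(a[70:220,200:350],None,fx=2.6,fy=2.6),cv2.resize(b[160:310,120:270],None,fx=2.6,fy=2.6)])[:,:,::-1])
P=camera_params("side")
def proj(w):
    c=np.linalg.inv(P["T"])@np.r_[w,1];return c[0]/c[2]*P["fx"]+P["cx"],c[1]/c[2]*P["fy"]+P["cy"]
z=arm.state()['position'][2]-.0326+.006
h=cv2.cvtColor(a,cv2.COLOR_RGB2HSV);roi=np.zeros((400,640),np.uint8);roi[100:150,240:300]=255
for x in blobs(cv2.inRange(h,(12,100,40),(26,255,255))&roi,20): 
    r=cv2.boundingRect(x);print(r,mid(x))
print(z,'expected foot centre px',proj([.5015,.3042,z+.004]),'neck top',proj([.5015,.3042,z+.05]))
```

```text
(258, 104, 23, 25) [268.65711557 120.60458453]
0.053583860659616414 expected foot centre px (np.float64(269.0886077493563), np.float64(121.64190198773814)) neck top (np.float64(268.3804627591593), np.float64(105.40848612539958))
```

View pics/g5.png

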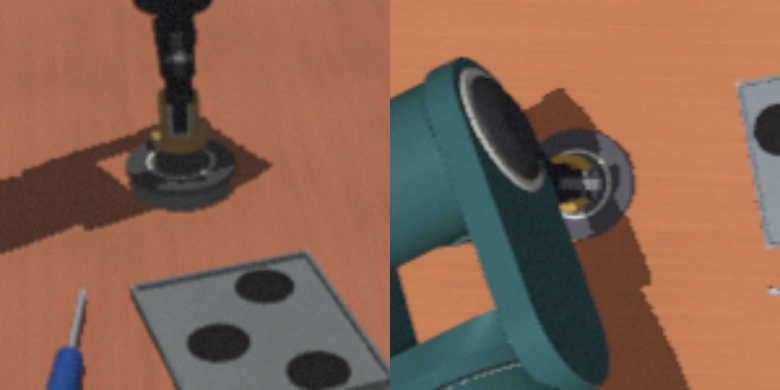

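The collar hangs over the circle; its foot mid column is 269.5 against an expected 269.1. I'll lower it.

Request:
send_rows:
  targets:
    - [0.02,0.0005,0,0.008,0,0,0]
    - [0.02,0,0,0.008,0,0,0]
    - [0.02,0,0,0.005,0,0,0]
    - [0.02,0,0,0.003,0,0,0]
    - [0.02,0,0,0.001,0,0,0]
    - [0.02,0,0,0,0,0,0]
    - [0.02,0,0,0,0,0,0]
    - [0.045,0,0,0,0,0,0]
    - [0.06,0,0,0,0,0,0]
    - [0.075,0,0,0,0,0,0]
    - [0.085,0,0,0,0,0,0]
    - [0.085,0,0,0,0,0,0]
    - [0.085,0,0,-0.02,0,0,0]
    - [0.085,0,0,-0.035,0,0,0]
    - [0.085,0,0,-0.04,0,0,0]
    - [0.085,0,0,-0.04,0,0,0]
    - [0.085,0,0.03,0,0,0,0]
    - [0.085,0,0.04,0,0,0,0]
    - [0.085,0,0.04,0,0,0,0]
    - [0.085,0,0.04,0,0,0,0]

```text
clock: 23.3
position: [0.5001, 0.1528, 0.1891]
eef_rot: [1.0, 0.001, 0.0, -0.0]
ft_force: [0.8, -0.6, -0.1]
gripper_width: 0.0851
grasp_force: 0.0
```

Request:
send_rows:
  targets:
    - [0.085,0,0.04,0,0,0,0]
    - [0.085,0,0.04,0,0,0,0]
    - [0.085,0,0.03,0,0,0,0]
    - [0.085,0,0,0,0,0,0]

```text
clock: 23.63
position: [0.5003, 0.0399, 0.1892]
eef_rot: [1.0, -0.002, 0.0, 0.001]
ft_force: [-0.2, 1.0, -0.0]
gripper_width: 0.0848
grasp_force: 0.0
```

Run:
```python
from h import *
a,_=camera("side");b,_=camera("top")
cv2.imwrite("pics/g6.png",np.hstack([cv2.resize(a[90:190,220:320],None,fx=3.9,fy=3.9),cv2.resize(b[180:280,140:240],None,fx=3.9,fy=3.9)])[:,:,::-1])
h=cv2.cvtColor(b,cv2.COLOR_RGB2HSV);roi=np.zeros((400,640),np.uint8);roi[200:262,160:225]=255
x=blobs(cv2.inRange(h,(12,100,40),(26,255,255))&roi,20)[0];e=cv2.fitEllipse(x);print('collar',e,ray("top",e[0],.034))
x=blobs(cv2.inRange(h,(0,0,135),(180,60,255))&roi,20)[0];e=cv2.fitEllipse(x);print('ring',e,ray("top",e[0],.028))
h=cv2.cvtColor(a,cv2.COLOR_RGB2HSV);roi[:]=0;roi[100:155,240:300]=255
x=blobs(cv2.inRange(h,(12,100,40),(26,255,255))&roi,20)[0];r=cv2.boundingRect(x);print('side',r)
x=blobs(cv2.inRange(h,(0,0,0),(180,90,255))&roi,20)[0];print('tt side',cv2.boundingRect(x))
print(arm.state()['position'],arm.state()['clock'])
```

```text
collar ((189.54664611816406, 230.1610870361328), (20.7647647857666, 24.698352813720703), 88.59503173828125) [[0.50167663 0.30626239]]
ring ((191.00711059570312, 230.3160858154297), (25.149187088012695, 26.162717819213867), 49.47909164428711) [[0.50141046 0.304523  ]]
side (259, 111, 12, 26)
tt side (248, 100, 43, 51)
[0.50048908 0.04329368 0.18916005] 23.7333
```

View pics/g6.png

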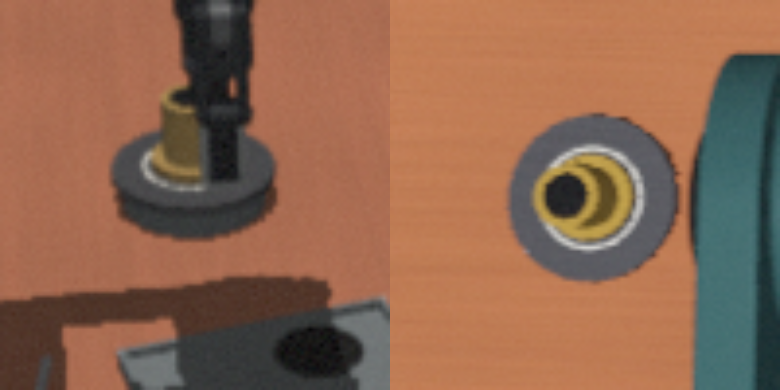

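The collar stands foot down inside the white circle: in the right half, foot rows 152–240 against ring rows 145–250. Now I'll fetch blue from the mat.

Request:
send_rows:
  targets:
    - [0.085,-0.005,0.02,0,0,0,0]
    - [0.085,-0.008,0.03,0,0,0,0]
    - [0.085,-0.0095,0.035,0,0,0,0]
    - [0.085,-0.0095,0.035,0,0,0,0]
    - [0.085,-0.0095,0.035,0,0,0,0]
    - [0.085,-0.0095,0.035,0,0,0,0]
    - [0.085,-0.0095,0.035,0,0,0,0]
    - [0.085,-0.0095,0.035,0,0,0,0]
    - [0.085,-0.0095,0.035,0,0,0,0]
    - [0.085,-0.0095,0.035,0,0,0,0]
    - [0.085,-0.0045,0.0115,0,0,0,0]
    - [0.085,0,0,0,0,0,0]
    - [0.085,0,0,0,0,0,0]
    - [0.085,0,0,0.02,0,0,0]
    - [0.085,0,0,0.03,0,0,0]
    - [0.085,0,0,0.03,0,0,0]
    - [0.085,0,0,0.02,0,0,0]
    - [0.085,0,0,0,0,0,0]
    - [0.085,0,0,0,0,0,0]
    - [0.085,0,0,0,0,0,0]

```text
clock: 25.4
position: [0.408, -0.2969, 0.0907]
eef_rot: [1.0, 0.001, 0.001, 0.0]
ft_force: [0.7, 0.0, 0.6]
gripper_width: 0.0848
grasp_force: 0.0
```

Run:
```python
from h import *
a,_=camera("side");b,_=camera("top")
h=cv2.cvtColor(a,cv2.COLOR_RGB2HSV);roi=np.zeros((400,640),np.uint8);roi[100:155,240:300]=255
x=blobs(cv2.inRange(h,(12,100,40),(26,255,255))&roi,20)[0];r=cv2.boundingRect(x);print('side collar',r)
w=x[:,0][x[:,0,1]>=r[1]+r[3]-4];print(w[:,0].min(),w[:,0].max())
x=blobs(cv2.inRange(h,(0,0,0),(180,90,255))&roi,20)[0];print('tt side',cv2.boundingRect(x))
h=cv2.cvtColor(b,cv2.COLOR_RGB2HSV)
i=cv2.inRange(h,(0,0,135),(180,60,255));j=cv2.inRange(h,(12,100,40),(26,255,255))
cv2.imwrite("pics/g7.png",np.hstack([cv2.resize(a[90:190,220:320],None,fx=3.9,fy=3.9),cv2.resize(b[200:260,160:220],None,fx=6.5,fy=6.5)])[:,:,::-1])
```

```text
Traceback (most recent call last):
IndexError: list index out of range
```

Request:
send_rows:
  targets:
    - [0.06,-0.001,0.001,0.003,0,0,0]
    - [0.02,0,0,0,0,0,0]
    - [0.02,0,0,0,0,0,0]
    - [0.02,0,0,0,0,0,0]
    - [0.02,0,0,0,0,0,0]
    - [0.02,0,0,0,0,0,0]
    - [0.02,0,0,0,0,0,0]

```text
clock: 26.08
position: [0.4061, -0.2984, 0.0865]
eef_rot: [1.0, -0.0, 0.0, 0.0]
ft_force: [-0.3, 2.5, 5.6]
gripper_width: 0.0377
grasp_force: 49.2
```

Request:
send_rows:
  targets:
    - [0.02,0,0,-0.015,0,0,0]
    - [0.02,0,0,-0.03,0,0,0]
    - [0.02,0,0,-0.035,0,0,0]
    - [0.02,0,0,-0.02,0,0,0]
    - [0.02,0.008,-0.02,0,0,0,0]
    - [0.02,0.013,-0.03,0,0,0,0]
    - [0.02,0.0155,-0.037,0,0,0,0]
    - [0.02,0.0155,-0.037,0,0,0,0]
    - [0.02,0.0155,-0.037,0,0,0,0]
    - [0.02,0.0155,-0.037,0,0,0,0]
    - [0.02,0.0155,-0.037,0,0,0,0]
    - [0.02,0.0155,-0.037,0,0,0,0]
    - [0.02,0.0155,-0.037,0,0,0,0]
    - [0.02,0.0155,-0.037,0,0,0,0]
    - [0.02,0.009,-0.037,0,0,0,0]
    - [0.02,0.002,-0.0239,0,0,0,0]
    - [0.02,0,0,0,0,0,0]
    - [0.02,0,0,0.03,0,0,0]
    - [0.02,0,0,0.03,0,0,0]
    - [0.02,0,0,0.01,0,0,0]

```text
clock: 27.75
position: [0.5602, 0.1081, 0.1115]
eef_rot: [1.0, 0.0, -0.003, 0.0]
ft_force: [-0.5, -0.7, -4.2]
gripper_width: 0.0378
grasp_force: 51.3
```

Request:
send_rows:
  targets:
    - [0.02,0,0,0,0,0,0]
    - [0.02,0,0,0,0,0,0]
    - [0.02,0,0,0,0,0,0]
    - [0.02,0,0,0,0,0,0]

```text
clock: 28.08
position: [0.5627, 0.1084, 0.1179]
eef_rot: [1.0, -0.0, 0.001, -0.0]
ft_force: [-0.8, -0.6, -2.8]
gripper_width: 0.0377
grasp_force: 51.3
```

Request:
send_rows:
  targets:
    - [0.02,0,0,0.008,0,0,0]
    - [0.02,0,0,0.009,0,0,0]
    - [0.02,0,0,0.007,0,0,0]
    - [0.02,0,0,0.004,0,0,0]
    - [0.02,0,0,0.001,0,0,0]
    - [0.02,0,0,0,0,0,0]
    - [0.02,0,0,0,0,0,0]
    - [0.045,0,0,0,0,0,0]
    - [0.06,0,0,0,0,0,0]
    - [0.075,0,0,0,0,0,0]
    - [0.085,0,0,0,0,0,0]
    - [0.085,0,0,0,0,0,0]
    - [0.085,0,0,-0.02,0,0,0]
    - [0.085,0,0,-0.03,0,0,0]
    - [0.085,0,0,-0.03,0,0,0]
    - [0.085,0,0,-0.02,0,0,0]
    - [0.085,0,0,0,0,0,0]
    - [0.085,0,0,0,0,0,0]

```text
clock: 29.58
position: [0.5623, 0.1086, 0.1879]
eef_rot: [1.0, 0.0, 0.001, -0.0]
ft_force: [-0.5, -1.2, -0.8]
gripper_width: 0.0849
grasp_force: 0.0
```

Request:
send_rows:
  targets:
    - [0.085,-0.004,0.02,0,0,0,0]
    - [0.085,-0.007,0.03,0,0,0,0]
    - [0.085,-0.0075,0.037,0,0,0,0]
    - [0.085,-0.0075,0.037,0,0,0,0]
    - [0.085,-0.0075,0.037,0,0,0,0]
    - [0.085,-0.0075,0.037,0,0,0,0]
    - [0.085,-0.0075,0.037,0,0,0,0]
    - [0.085,-0.0075,0.037,0,0,0,0]
    - [0.085,-0.0075,0.037,0,0,0,0]
    - [0.085,-0.0075,0.037,0,0,0,0]
    - [0.085,-0.004,0.037,0,0,0,0]
    - [0.085,-0.002,0.0241,0,0,0,0]
    - [0.085,0,0,0,0,0,0]
    - [0.085,0,0,0,0,0,0]
    - [0.085,0,0,0.02,0,0,0]
    - [0.085,0,0,0.03,0,0,0]
    - [0.085,0,0,0.03,0,0,0]
    - [0.085,0,0,0.02,0,0,0]
    - [0.085,0,0,0,0,0,0]
    - [0.085,0,0,0,0,0,0]

```text
clock: 31.25
position: [0.4847, -0.2974, 0.0862]
eef_rot: [1.0, 0.0, -0.001, -0.001]
ft_force: [0.0, 0.0, 0.5]
gripper_width: 0.085
grasp_force: 0.0
```

Request:
send_rows:
  targets:
    - [0.06,0,0,0,0,0,0]
    - [0.02,0,0,0,0,0,0]
    - [0.02,0,0,0,0,0,0]
    - [0.02,0,0,0,0,0,0]
    - [0.02,0,0,0,0,0,0]
    - [0.02,0,0,0,0,0,0]
    - [0.02,0,0,0,0,0,0]

```text
clock: 31.83
position: [0.4855, -0.2989, 0.0884]
eef_rot: [1.0, -0.0, 0.001, 0.001]
ft_force: [-0.5, 0.0, 6.4]
gripper_width: 0.0388
grasp_force: 49.3
```

Request:
send_rows:
  targets:
    - [0.02,0,0,-0.015,0,0,0]
    - [0.02,0,0,-0.03,0,0,0]
    - [0.02,0,0,-0.03,0,0,0]
    - [0.02,0,0,-0.015,0,0,0]
    - [0.02,0.003,-0.02,0,0,0,0]
    - [0.02,0.003,-0.03,0,0,0,0]
    - [0.02,0.003,-0.036,0,0,0,0]
    - [0.02,0.003,-0.036,0,0,0,0]
    - [0.02,0.003,-0.036,0,0,0,0]
    - [0.02,0.003,-0.036,0,0,0,0]
    - [0.02,0.003,-0.036,0,0,0,0]
    - [0.02,0.003,-0.036,0,0,0,0]
    - [0.02,0.003,-0.036,0,0,0,0]
    - [0.02,0.0015,-0.0275,0,0,0,0]
    - [0.02,0,0,0.02,0,0,0]
    - [0.02,0,0,0.03,0,0,0]
    - [0.02,0,0,0.015,0,0,0]
    - [0.02,0,0,0,0,0,0]
    - [0.02,0,0,0,0,0,0]
    - [0.02,0,0,0,0,0,0]

```text
clock: 33.5
position: [0.514, 0.0308, 0.1135]
eef_rot: [1.0, -0.0, 0.001, -0.0]
ft_force: [0.1, -0.5, -1.2]
gripper_width: 0.0385
grasp_force: 51.1
```

Down 22.5 mm, release and rise.

Request:
send_rows:
  targets:
    - [0.02,0,0,0.007,0,0,0]
    - [0.02,0,0,0.007,0,0,0]
    - [0.02,0,0,0.005,0,0,0]
    - [0.02,0,0,0.0025,0,0,0]
    - [0.02,0,0,0.001,0,0,0]
    - [0.02,0,0,0,0,0,0]
    - [0.02,0,0,0,0,0,0]
    - [0.045,0,0,0,0,0,0]
    - [0.06,0,0,0,0,0,0]
    - [0.075,0,0,0,0,0,0]
    - [0.085,0,0,0,0,0,0]
    - [0.085,0,0,0,0,0,0]
    - [0.085,0,0,-0.02,0,0,0]
    - [0.085,0,0,-0.03,0,0,0]
    - [0.085,0,0,-0.03,0,0,0]
    - [0.085,0,0,-0.02,0,0,0]
    - [0.085,0,0,0,0,0,0]
    - [0.085,0,0,0,0,0,0]

```text
clock: 35.0
position: [0.5138, 0.0309, 0.1904]
eef_rot: [1.0, 0.0, 0.001, -0.0]
ft_force: [0.6, 1.2, -0.7]
gripper_width: 0.085
grasp_force: 0.0
```

Request:
send_rows:
  targets:
    - [0.085,0.004,0.02,0,0,0,0]
    - [0.085,0.005,0.03,0,0,0,0]
    - [0.085,0.006,0.036,0,0,0,0]
    - [0.085,0.006,0.036,0,0,0,0]
    - [0.085,0.006,0.036,0,0,0,0]
    - [0.085,0.006,0.036,0,0,0,0]
    - [0.085,0.006,0.036,0,0,0,0]
    - [0.085,0.006,0.036,0,0,0,0]
    - [0.085,0.005,0.036,0,0,0,0]
    - [0.085,0.002,0.0259,0,0,0,0]
    - [0.085,0,0,0,0,0,0]
    - [0.085,0,0,0,0,0,0]
    - [0.085,0,0,0.02,0,0,0]
    - [0.085,0,0,0.03,0,0,0]
    - [0.085,0,0,0.03,0,0,0]
    - [0.085,0,0,0.02,0,0,0]
    - [0.085,0,0,0,0,0,0]
    - [0.085,0,0,0,0,0,0]
    - [0.085,0,0,0,0,0,0]

```text
clock: 36.58
position: [0.566, -0.2967, 0.091]
eef_rot: [1.0, 0.0, 0.001, 0.0]
ft_force: [0.4, 0.2, 0.7]
gripper_width: 0.0851
grasp_force: 0.0
```

Request:
send_rows:
  targets:
    - [0.06,0,0,0,0,0,0]
    - [0.02,0,0,0,0,0,0]
    - [0.02,0,0,0,0,0,0]
    - [0.02,0,0,0,0,0,0]
    - [0.02,0,0,0,0,0,0]
    - [0.02,0,0,0,0,0,0]
    - [0.02,0,0,0,0,0,0]

```text
clock: 37.17
position: [0.5658, -0.2971, 0.0905]
eef_rot: [1.0, -0.0, 0.001, 0.0]
ft_force: [0.8, 1.0, 6.1]
gripper_width: 0.0392
grasp_force: 49.4
```

Request:
send_rows:
  targets:
    - [0.02,0,0,-0.015,0,0,0]
    - [0.02,0,0,-0.03,0,0,0]
    - [0.02,0,0,-0.03,0,0,0]
    - [0.02,0,0,-0.015,0,0,0]
    - [0.02,0.003,-0.02,0,0,0,0]
    - [0.02,0.003,-0.03,0,0,0,0]
    - [0.02,0.003,-0.036,0,0,0,0]
    - [0.02,0.003,-0.036,0,0,0,0]
    - [0.02,0.003,-0.036,0,0,0,0]
    - [0.02,0.003,-0.036,0,0,0,0]
    - [0.02,0.003,-0.036,0,0,0,0]
    - [0.02,0.003,-0.03,0,0,0,0]
    - [0.02,0.003,-0.019,0,0,0,0]
    - [0.02,0,0,0.02,0,0,0]
    - [0.02,0,0,0.03,0,0,0]
    - [0.02,0,0,0.015,0,0,0]
    - [0.02,0,0,0,0,0,0]
    - [0.02,0,0,0,0,0,0]
    - [0.02,0,0,0,0,0,0]
    - [0.02,0,0,0,0,0,0]

```text
clock: 38.83
position: [0.5932, -0.0182, 0.1163]
eef_rot: [1.0, -0.0, 0.001, 0.0]
ft_force: [0.5, -0.5, -2.3]
gripper_width: 0.0389
grasp_force: 50.9
```

Request:
send_rows:
  targets:
    - [0.02,0,0,0.007,0,0,0]
    - [0.02,0,0,0.007,0,0,0]
    - [0.02,0,0,0.005,0,0,0]
    - [0.02,0,0,0.003,0,0,0]
    - [0.02,0,0,0.0013,0,0,0]
    - [0.02,0,0,0,0,0,0]
    - [0.02,0,0,0,0,0,0]
    - [0.045,0,0,0,0,0,0]
    - [0.06,0,0,0,0,0,0]
    - [0.075,0,0,0,0,0,0]
    - [0.085,0,0,0,0,0,0]
    - [0.085,0,0,0,0,0,0]
    - [0.085,0,0,-0.02,0,0,0]
    - [0.085,0,0,-0.03,0,0,0]
    - [0.085,0,0,-0.03,0,0,0]
    - [0.085,0,0,-0.03,0,0,0]
    - [0.085,0,0,0,0,0,0]
    - [0.085,-0.01,0.03,0,0,0,0]
    - [0.085,-0.01,0.035,0,0,0,0]
    - [0.085,-0.01,0.035,0,0,0,0]

```text
clock: 40.5
position: [0.562, -0.1186, 0.2011]
eef_rot: [1.0, 0.001, 0.0, 0.0]
ft_force: [0.7, -1.0, 0.1]
gripper_width: 0.0851
grasp_force: 0.0
```

Request:
send_rows:
  targets:
    - [0.085,-0.01,0.035,0,0,0,0]
    - [0.085,-0.01,0.035,0,0,0,0]
    - [0.085,-0.01,0.035,0,0,0,0]
    - [0.085,-0.01,0.035,0,0,0,0]
    - [0.085,-0.01,0.035,0,0,0,0]
    - [0.085,-0.01,0.035,0,0,0,0]
    - [0.085,-0.01,0.035,0,0,0,0]
    - [0.085,-0.01,0.035,0,0,0,0]
    - [0.085,-0.01,0.035,0,0,0,0]
    - [0.085,0,0.02,0,0,0,0]
    - [0.085,0,0,0,0,0,0]

```text
clock: 41.42
position: [0.4713, -0.4565, 0.2003]
eef_rot: [1.0, -0.002, -0.0, 0.0]
ft_force: [0.3, 1.2, 0.4]
gripper_width: 0.0852
grasp_force: 0.0
```

Run:
```python
from h import *
a,_=camera("side");b,_=camera("top")
cv2.imwrite("pics/g8.png",np.hstack([cv2.resize(a[100:240,230:370],None,fx=2.8,fy=2.8),cv2.resize(b[150:290,160:300],None,fx=2.8,fy=2.8)])[:,:,::-1])
cv2.imwrite("pics/g9.png",cv2.resize(b[165:265,160:350],None,fx=4,fy=4,interpolation=cv2.INTER_CUBIC)[:,:,::-1])
for c in ('yellow','blue'):
    for n,p in(("top",b),("side",a)):
        for x in blobs(mask(p,c)): print(c,n,ray(n,mid(x),.122))
h=cv2.cvtColor(a,cv2.COLOR_RGB2HSV);roi=np.zeros((400,640),np.uint8);roi[100:155,240:300]=255
for x in blobs(cv2.inRange(h,(12,100,40),(26,255,255))&roi,20)[:1]: 
    r=cv2.boundingRect(x);print('side collar',r)
for x in blobs(cv2.inRange(h,(0,0,0),(180,90,255))&roi,20)[:1]: print('tt side',cv2.boundingRect(x))
```

```text
yellow top [[0.75574975 0.12297066]]
yellow top [[ 0.59000845 -0.01531036]]
yellow side [[0.73651757 0.00126577]]
yellow side [[ 0.6028283  -0.02096789]]
blue top [[ 0.39613073 -0.02694265]]
blue top [[0.56012762 0.10835669]]
blue side [[ 0.39183725 -0.16478898]]
tt side (240, 100, 60, 55)
```

View pics/g8.png

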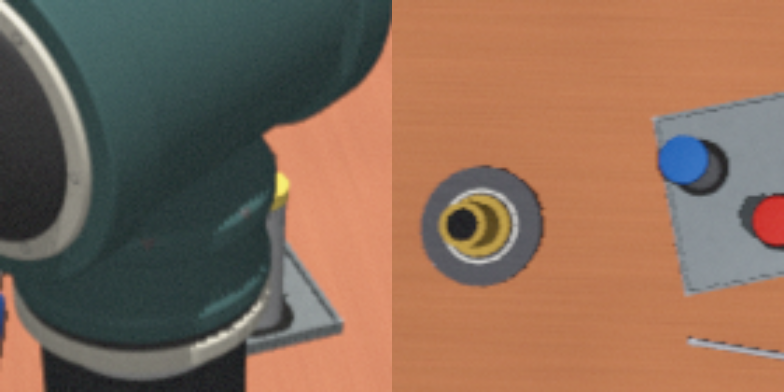

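View pics/g9.png

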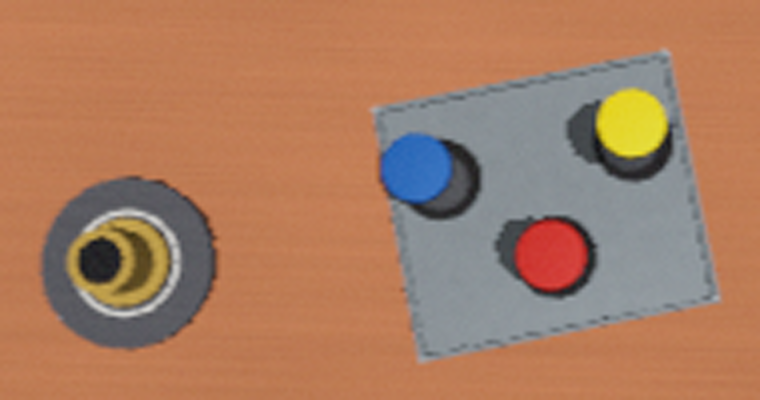

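All three tubes stand upright on their own pads: blue cap (416,168), yellow (631,123) and red (551,256) in the crop. The collar is centred in the ring at about (125,262), and nothing is touched.

```bash
python3 -c "
from station import arm
print(arm.close_job())"
```

```text
the job is handed in; nothing more can be done
None
```

The job is handed in at about 41 s: the collar stands foot down within about 2 mm of the middle of the turntable's circle, and all three tubes are back upright on their own pads.

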